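# Line up the lamp foot with a tapered drift and bolt it down

## Task

The magnifier lamp's foot plate has shifted on its bench rail, so its bolt hole no longer lines up with the plain-bored nut underneath; find by feel or sight which way the holes still overlap, and push the tapered drift straight down through both until its collar sits on the plate, so that it wedges the plate back into line. Then pull the drift out, drop the bolt into the hole fully home under its head, and stand the drift back in the tool block. Move the plate with the drift only, not by pushing the plate or the lamp, feel your way and never press drift or bolt against plate or rail harder than about 20 N, and leave the other things on the bench alone.

Things in the scene. Friction and masses are not known exactly. Their poses are not given: they have to be found in the camera images.
- rail: aluminium rail fixed to the bench: a channel 110 mm wide (x), 306 mm long (y), 68 mm tall, its top open between 17 mm walls; origin under its centre, y along it from the bolt-hole end to the lamp end. Clamped inside, its top flush with the rail's top, sits a dark steel nut block, 25 mm thick, with a plain 23 mm through hole; below it there is free depth down to 4 mm above the bench
- plate: steel foot plate 106 mm wide (x), 210 mm long (y), 8 mm thick, on the rail, top 76 mm above the bench; it slides along x and y without turning or lifting, stiffly: about 6 N moves it and it stays where left. It carries a magnifier lamp: a 20 mm post 140 mm from the hole, top 176 mm above the bench, then a ring lens reaching 225 mm out along +y. Origin under its centre, axes as the rail's
- plate_hole (a point): centre of the plate's 23 mm bolt hole at its top face; moves with the plate; axes as the rail's. At the start the nut's hole centre lies 11 mm to one side of this, in any horizontal direction; the direction differs each time and is not measured, only seen through the hole (a crescent of nut top, 8 mm down, covers the far side) or felt with the drift's tip
- rack: white tool block fixed to the bench, 60 mm (x) x 190 mm (y) x 83 mm tall, with three 25 mm holes, 76 mm deep, on its y axis at -60, 0 and 60 mm; drift, bolt and nut driver stand in them, in any order; origin under its centre
- drift: steel drift, the tall thin one: round 16 mm handle, 60 mm tall, above a collar 32 mm across, 5 mm thick; below the collar 14 mm of 22 mm thick shank, then a 56 mm taper to a 4 mm tip, 70 mm below the collar. Stands in the tool block on its collar. Origin on its axis at the collar's underside, z up. With the collar on the plate the holes are in line within about 1 mm
- bolt: steel plain-shank bolt, the short thick one: round head 26 mm across, 35 mm tall, above a flange 32 mm across, 5 mm thick; below the flange a 19 mm shank 30 mm long with a bevelled foot. Stands in the tool block on its flange. Origin on its axis at the flange's underside, z up
- driver: nut driver with a fat black plastic handle (32 mm across, 48 mm tall above the block), standing in the third hole of the tool block; not needed; origin at the block's top face
- specimen_jar: small round jar with a lid, 56 mm across, 70 mm tall; bystander; origin under its centre
- slide_box: flat grey slide box 70 x 80 x 35 mm; bystander; origin under its centre
- spray_bottle: white bottle 68 mm across, 170 mm tall; bystander; origin under its centre
- wrench: small wrench lying flat; bystander; origin under its middle
- beaker: white open cup 70 mm across, 90 mm tall; bystander; origin under its centre
- tape_reel: paper-coloured ring 90 mm across, 20 mm tall, lying flat; bystander; origin under its centre
There are look-alikes about, which are no part of the job. Leave any orange look-alike of the drift alone. Leave any brown look-alike of the bolt alone.

How it is judged:
On the way, in this order (a step that is already met when the one before it is completed fails the run):
1. the drift's collar sits on the foot plate, its shank through plate and nut (horizontal distance between drift and plate_hole below 0.004 m and z of drift in the frame of plate_hole between -0.004 and 0.0025 m and angle between drift's own z axis and vertical below 0.08 rad), for 0.2 s.
2. the drift is out and the bolt is fully home in the plate's hole (horizontal distance between bolt and plate_hole below 0.004 m and z of bolt in the frame of plate_hole between -0.004 and 0.0025 m and angle between bolt's own z axis and vertical below 0.08 rad), for 0.2 s.
At the end, for the whole second after the job is handed in: the bolt stands upright in the plate's hole, its flange within 2.5 mm of the plate's top, and the drift stands upright in one of the tool block's holes with its collar within 4 mm of the block's top; both at rest and released (all of step 2 and x of drift in the frame of rack between -0.006 and 0.006 m and y of drift in the frame of rack between -0.07 and 0.07 m and z of drift in the frame of rack between 0.078 and 0.087 m and angle between drift's own z axis and vertical below 0.1 rad and linear speed of each of bolt, drift below 0.02 m/s and linear speed of plate below 0.01 m/s); the robot touches nothing.
It fails at once if the drift is pressed against plate, nut or rail with more than 50 N (contact force between drift and rail above 50 N).
It fails at once if the bolt is pressed against plate, nut or rail with more than 50 N (contact force between bolt and rail above 50 N).
It fails at once if the fingers or the arm push the plate, lamp or rail (more than 3 N) (contact force between any of the fingers, the arm and rail above 3 N).
It fails at once if the nut driver is moved by more than 15 mm (distance of driver from where it was at the start of the episode above 0.015 m).
It fails at once if another thing on the bench is moved by more than 20 mm (distance of any of specimen_jar, slide_box, spray_bottle, wrench, beaker, tape_reel from where it was at the start of the episode above 0.02 m).
It also fails if it takes over 72 s, if anything falls off the work surface, if the arm or the gripper's body presses on something with over 40 N, if the wrist force passes 120 N, or if a joint passes its speed limit or range.

## Robot

A 6-joint arm with a two-finger parallel gripper is mounted at the origin on the work surface. World frame = base frame: x ahead of the robot, y to its left, z up, the work surface at z = 0. Lengths are in m, angles in rad, forces in N, time in s.
With the tool pointing down it reaches from about 0.425 to 0.95 m from the base axis. Payload 3.5 kg.
Tool frame: the origin (TCP) lies between the finger pads; the fingertips stand 19 mm ahead of it and the grasp point (between the pads) is the TCP; y points along the fingers, z is the direction in which the jaws open and shut, and the axes are right-handed (so a half turn about y gives the same grasp; the last joint's range is limited). The gripper opens to 85 mm and grips with 20 to 120 N. Pads are 22 mm wide; open, the fingers measure 114 mm over their backs; the gripper's body (76 mm by 85 mm) begins 54 mm behind the grasp point. The pads swing forward as they close: fully open they stand 13 mm farther back than shut.
Start: joints at [-0.15, 0.286, 1.577, -0, 1.279, -0.15], TCP at [0.675, 0, 0.25] pointing down, gripper open.
Joint ranges: [-2.77, 2.77], [-0.9, 2.22], [0.21, 2.48], [-1.53, 4.67], [0.24, 2.81], [-2.84, 2.84]. Speed limits (rad/s): [2.79, 2.79, 3.14, 3.14, 3.14, 3.14].

## Interface

Orientations are given as a unit quaternion [x, y, z, w].
In Python, from plant import get_state, read_camera, camera_model, sign_off gives the robot as it stands.
- The arm moves only by the tool carry_out, never from a script. Its argument "moves" is a list of rows, each a list of 7 numbers: the turn, a rotation vector about the tool's x, y, z in rad, then the shift along the tool's x, y, z in m, then the closure, from -1 (fully open) to 1 (shut). In form: [[wx, wy, wz, dx, dy, dz, jaw], ...]. A call has 1 to 10 rows; each row shifts and turns the commanded pose from where the row before left it, along the tool's axes as they then stand; what a row does not reach is not made up. A row lasts 1/8 s, in which the tool goes at most 62.5 mm and 10.7 degrees, less where a joint would pass 70% of its speed; a pose out of reach is approached as far as the arm can. A call is refused whole if a number of a shift passes 0.0625 or a number of a turn 0.188, either way. A call with a gripper value outside its range is refused whole. The fingers move at their own pace and stop on an object; "squeeze" is the grip in N (left out, the last holds). Time passes only in rows, so rows that do not move let the fingers close. It gives the time, the measured TCP pose, the force and the opening at its end, in the units of the state.
- get_state(): the state, without advancing time (a new reading comes with each control period).
- read_camera(name): name is "scene" or "side" or "wrist"; returns the picture (384x512x3 uint8, blue, green, red); there is no depth.
- camera_model(name): a dict with "camera_matrix" (3x3 intrinsics, pixels), "pose" (4x4, takes a point from camera to world coordinates). Camera axes: x right, y down, z forward; pixel columns grow to the right and rows downward; lengths in m; the calibration is good to about 2 mm. The wrist camera is an equidistant fisheye: a pixel r from the principal point sees the ray r / f radians off the axis. A picture is of the moment at which its call begins: read the wrist's pose just before it. camera_model takes no time and is no camera call; for the wrist camera it gives the pose at the moment of the call.
- sign_off(): hands the job in, once; it reports no verdict.
The state is a dict: "time": time; "qpos": joint angles; "dq": joint speeds; "joint_efforts": joint torques, N m; "eef_pos": TCP position; "tcp_rot": TCP orientation; "contact_force": force on the tool from outside, world axes, zero at the start; "wrist_torque": the same for the moment, N m; "opening": opening from 0.0 (shut) to 1.0 (fully open).
Only numpy, scipy, OpenCV 4.12 (cv2) and the standard library are available. Lean on these libraries where they do the work, as an engineer would, in place of code of your own. Each camera call takes 0.05 s, during which the arm holds its last target. There are 200 camera calls.

## Working session

There is one attempt and no reset: what is moved stays moved. The work goes in short steps, Python scripts to look and compute and a tool call to move; the robot and the scene stay as the last step left them, time stands still between calls to the robot, and variables do not carry over. Pictures are saved under pics/ and viewed, about 8 in all and at most 12, crops included, and the job is handed in when it is done.

Besides the shell and the picture viewer there is one more tool, called after "Call:" as name([rows], argument=value, ...), one row to a line, values as JSON. carry_out: Moves the arm, as the interface text tells. Its arguments: {"type":"object","properties":{"moves":{"type":"array","items":{"type":"array","items":{"type":"number"}}},"squeeze":{"type":"number"}},"required":["moves"]}

```bash
mkdir -p pics; cat > h.py <<'E'
import numpy as np, cv2
from plant import get_state, read_camera, camera_model, sign_off
def ray(m,u,v,fish=False):
    K=np.array(m["camera_matrix"]);T=np.array(m["pose"])
    x=(u-K[0,2])/K[0,0];y=(v-K[1,2])/K[1,1]
    if fish:
        r=np.hypot(x,y);d=np.array([np.sin(r)*x/max(r,1e-9),np.sin(r)*y/max(r,1e-9),np.cos(r)])
    else: d=np.array([x,y,1.])
    return T[:3,3],T[:3,:3]@d
def onz(m,u,v,z,fish=False):
    o,d=ray(m,u,v,fish);return o+d*(z-o[2])/d[2]
def pix(m,p,fish=False):
    K=np.array(m["camera_matrix"]);T=np.array(m["pose"]);c=T[:3,:3].T@(np.array(p)-T[:3,3])
    if fish:
        r=np.hypot(c[0],c[1]);th=np.arctan2(r,c[2]);x,y=c[:2]/max(r,1e-9)*th
    else: x,y=c[:2]/c[2]
    return K[0,0]*x+K[0,2],K[1,1]*y+K[1,2]
E
python3 - <<'E'
from h import *
s=get_state();print(s["eef_pos"],s["tcp_rot"],s["contact_force"])
ims=[]
for n in("scene","side","wrist"):
    m=camera_model(n);i=read_camera(n);cv2.imwrite(f"pics/{n}0.png",i)
    print(n,np.round(m["camera_matrix"],1).tolist(),np.round(m["pose"],3).tolist())
    ims.append(i)
a=cv2.resize(ims[0],(800,600));cv2.imwrite("pics/a.png",a)
b=np.hstack([cv2.resize(ims[1],(400,300)),cv2.resize(ims[2],(400,300))]);cv2.imwrite("pics/b.png",b)
E
```

```text
[6.74394726e-01 1.25843346e-04 2.48937548e-01] [-0.50050007  0.50066697 -0.49932002  0.49951154] [-0.00943673  1.1294722   0.48142255]
scene [[392.7, 0.0, 253.0], [0.0, 392.7, 195.2], [0.0, 0.0, 1.0]] [[-0.216, 0.802, -0.557, 1.096], [0.976, 0.171, -0.132, 0.072], [-0.01, -0.573, -0.82, 0.883], [0.0, 0.0, 0.0, 1.0]]
side [[365.6, 0.0, 252.5], [0.0, 365.6, 193.6], [0.0, 0.0, 1.0]] [[0.995, -0.07, 0.076, 0.495], [-0.102, -0.758, 0.644, -0.628], [0.013, -0.649, -0.761, 0.765], [0.0, 0.0, 0.0, 1.0]]
wrist [[297.3, 0.0, 252.8], [0.0, 297.3, 192.9], [0.0, 0.0, 1.0]] [[1.0, 0.0, -0.002, 0.675], [-0.0, -0.964, -0.267, 0.068], [-0.002, 0.267, -0.964, 0.373], [0.0, 0.0, 0.0, 1.0]]
```

View pics/a.png

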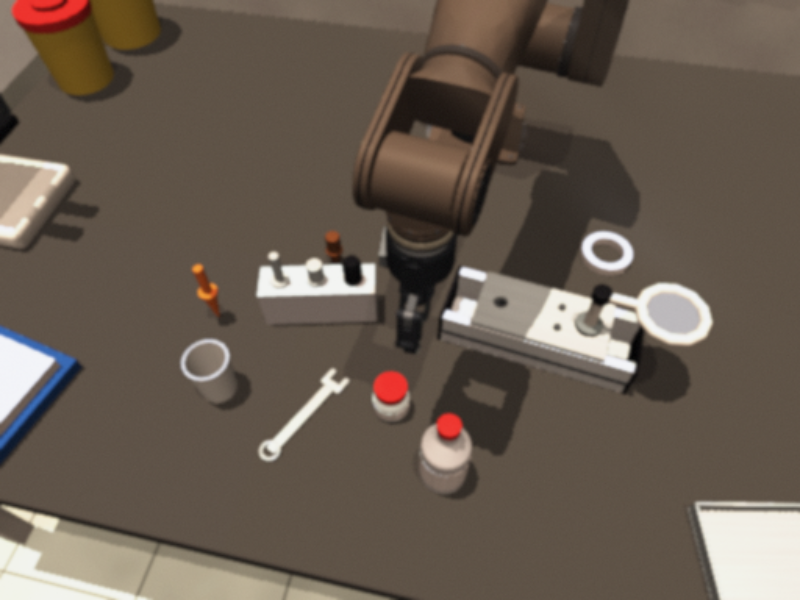

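View pics/b.png

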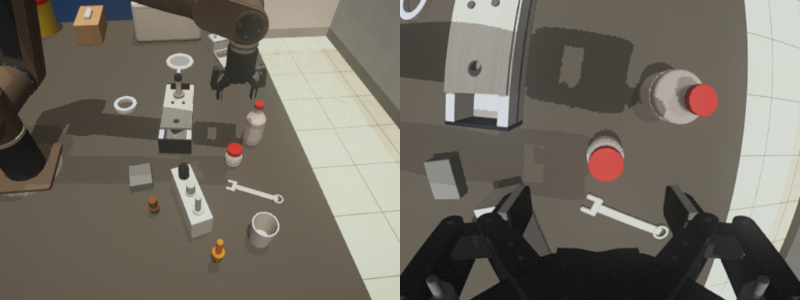

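The pictures show the rack left of the arm at scene (318,290): the drift (274,262), then the bolt (315,268), then the driver (352,268). The rail is on the right, with the plate hole at scene (500,302) and wrist (96,87) in full pixels. The orange and brown look-alikes stand apart from the rack.

```bash
python3 - <<'E'
from h import *
ms=camera_model("scene");md=camera_model("side");mw=camera_model("wrist")
k=1.5625;q=1.28
r=lambda p:np.round(p,4)
print("hole scene",r(onz(ms,500/k,302/k,.076)),"wrist",r(onz(mw,75*q,68*q,.076,True)))
for n,a,b,z in(("drifttop",(274,257),(197,197),.148),("bolttop",(315,263),(190,184),.123),("driver",(352,261),(184,166),.131)):
    print(n,r(onz(ms,a[0]/k,a[1]/k,z)),r(onz(md,b[0]*q,b[1]*q,z)))
for n,p in (("nl",(259,295)),("nr",(376,290)),("fl",(260,270)),("fr",(374,265))): print("rack",n,r(onz(ms,p[0]/k,p[1]/k,.083)))
for n,p in (("rail near L",(443,320)),("nearR",(632,375)),("farL",(463,270)),("R",(640,318))): print(n,r(onz(ms,p[0]/k,p[1]/k,.068)))
w=cv2.imread("pics/wrist0.png");s=cv2.imread("pics/scene0.png");d=cv2.imread("pics/side0.png")
A=cv2.resize(w[40:150,30:180],(400,293),interpolation=cv2.INTER_CUBIC)
B=cv2.resize(s[145:225,140:260],(400,267),interpolation=cv2.INTER_CUBIC)
C=cv2.resize(d[190:310,190:310],(390,390),interpolation=cv2.INTER_CUBIC)
o=np.zeros((600,800,3),np.uint8);o[:293,:400]=A;o[293:560,:400]=B;o[:390,400:790]=C
cv2.imwrite("pics/c.png",o)
E
```

```text
hole scene [0.5071 0.1053 0.076 ] wrist [0.5055 0.1049 0.076 ]
drifttop [ 0.5476 -0.2497  0.148 ] [ 0.5402 -0.2556  0.148 ]
bolttop [ 0.5271 -0.1927  0.123 ] [ 0.5274 -0.1986  0.123 ]
driver [ 0.5171 -0.134   0.131 ] [ 0.5155 -0.1425  0.131 ]
rack nl [ 0.5795 -0.276   0.083 ]
rack nr [ 0.5304 -0.0937  0.083 ]
rack fl [ 0.5305 -0.2918  0.083 ]
rack fr [ 0.4807 -0.109   0.083 ]
rail near L [0.5551 0.0214 0.068 ]
nearR [0.5932 0.3142 0.068 ]
farL [0.4485 0.0369 0.068 ]
R [0.4859 0.3265 0.068 ]
```

View pics/c.png

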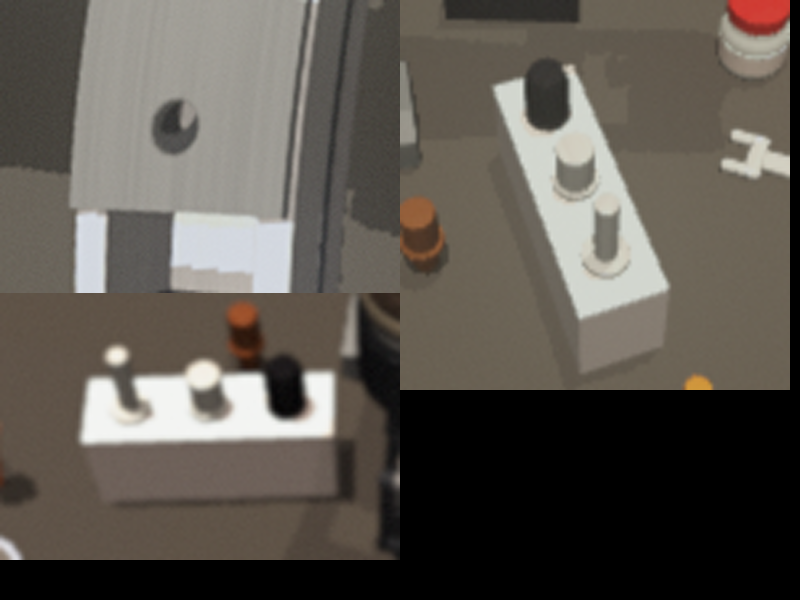

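Call:
carry_out([
  [0, 0, 0, -0.01, 0.02, -0.042, -1],
  [0, 0, 0, -0.01, 0.03, -0.042, -1],
  [0, 0, 0, -0.01, 0.03, -0.042, -1],
  [0, 0, 0, -0.01, 0.035, -0.042, -1],
  [0, 0, 0, 0, 0, 0, -1],
  [0, 0, 0, 0, 0, 0, -1],
])

```text
time: 0.9
eef_pos: [0.5079, 0.0399, 0.1361]
tcp_rot: [0.5, -0.499, 0.501, -0.5]
contact_force: [0.7, -0.1, -0.1]
opening: 1.003
```

```bash
python3 - <<'E'
from h import *
m=camera_model("wrist");i=read_camera("wrist");cv2.imwrite("pics/w1.png",i)
np.save("m1.npy",np.array(m["pose"]))
u,v=map(int,pix(m,[.506,.105,.076],True));print(u,v,get_state()["eef_pos"])
c=i[max(v-45,0):v+45,u-45:u+45];c=cv2.convertScaleAbs(c,alpha=1.3)
print(max(v-45,0),u-45)
cv2.imwrite("pics/d.png",np.hstack([cv2.resize(c,(450,450),interpolation=cv2.INTER_CUBIC)]))
E
```

```text
248 117 [0.50910616 0.03965294 0.13709758]
72 203
```

View pics/d.png

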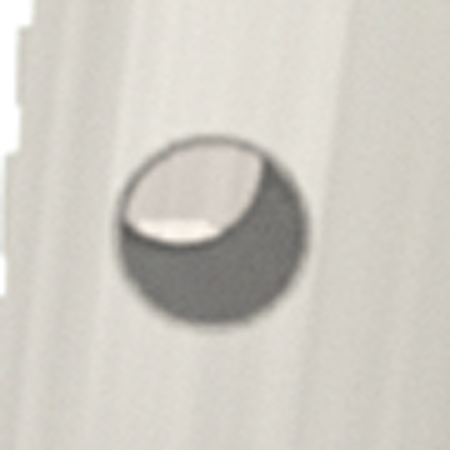

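The close view shows the plate hole centred at crop (213,230). The bright lens at upper left is the overlap, seen through both holes, and the dark crescent at lower right is the nut's top. So the nut hole lies up-left in the picture (+y, slightly −x). I'll fit it.

```bash
python3 - <<'E'
from h import *
from scipy.optimize import least_squares
m=camera_model("wrist");m["pose"]=np.load("m1.npy")
g=cv2.GaussianBlur(cv2.imread("pics/w1.png",0),(0,0),.7)[72:162,203:293]
g=cv2.resize(g,(900,900),interpolation=cv2.INTER_CUBIC)
P=lambda x,y:((x+.5)/10-.5+203,(y+.5)/10-.5+72)
yy,xx=np.mgrid[:900,:900];
dark=((g<140)&(np.hypot(xx-426,yy-460)<230)).astype(np.uint8)
cs,_=cv2.findContours(dark,cv2.RETR_EXTERNAL,cv2.CHAIN_APPROX_NONE)
c=max(cs,key=cv2.contourArea)[:,0,:];print(cv2.contourArea(c.reshape(-1,1,2)),len(c))
r=np.hypot(c[:,0]-426,c[:,1]-460)
outer=c[r>165];inner=c[(r<150)]
fit=lambda p,c0:least_squares(lambda q:np.hypot(p[:,0]-q[0],p[:,1]-q[1])-.0115,c0,loss="soft_l1",f_scale=.0003)
W=lambda a,z:np.array([onz(m,*P(x,y),z,True)[:2] for x,y in a])
# plate hole: lower right outer arc
fo=fit(W(outer,.076),[.505,.105]);print("plate",fo.x,fo.cost,len(outer),np.sqrt(np.mean(fo.fun**2)))
fi=fit(W(inner,.068),fo.x+[-.005,.009]);print("nut",fi.x,len(inner),np.sqrt(np.mean(fi.fun**2)))
d=fi.x-fo.x;print("d",d,np.linalg.norm(d))
print(inner.min(0)/2,inner.max(0)/2,np.median(g[500:560,400:450]))
E
```

```text
118621.5 1117
plate [0.50404779 0.10468097] 9.385886316506175e-05 1117 0.0005017879372487295Traceback (most recent call last):
  File "<stdin>", line 17, in <module>
  File "<stdin>", line 13, in <lambda>
    return func(*args, **kwargs)
    vector_fun = VectorFunction(
        fun_wrapped,
    ...<6 lines>...
        workers=workers
    )
    self._update_fun()
    ~~~~~~~~~~~~~~~~^^
    self.f = self.fun_wrapped(xp_copy(self.x))
             ~~~~~~~~~~~~~~~~^^^^^^^^^^^^^^^^^
    return np.atleast_1d(self.fun(x))
                         ~~~~~~~~^^^
    return self.f(x, *self.args, **self.kwargs)
           ~~~~~~^^^^^^^^^^^^^^^^^^^^^^^^^^^^^^
  File "<stdin>", line 13, in <lambda>
IndexError: too many indices for array: array is 1-dimensional, but 2 were indexed
```

```bash
python3 - <<'E'
from h import *
from scipy.optimize import least_squares
m=camera_model("wrist");m["pose"]=np.load("m1.npy")
g=cv2.GaussianBlur(cv2.imread("pics/w1.png",0),(0,0),.7)[72:162,203:293]
g=cv2.resize(g,(900,900),interpolation=cv2.INTER_CUBIC)
P=lambda x,y:((x+.5)/10-.5+203,(y+.5)/10-.5+72)
yy,xx=np.mgrid[:900,:900];
b=((g>140)&(np.hypot(xx-426,yy-460)<175)).astype(np.uint8)
cs,_=cv2.findContours(b,cv2.RETR_EXTERNAL,cv2.CHAIN_APPROX_NONE)
c=max(cs,key=cv2.contourArea)[:,0,:]
r=np.hypot(c[:,0]-426,c[:,1]-460)
inner=c[r<148]
fit=lambda p,c0:least_squares(lambda q:np.hypot(p[:,0]-q[0],p[:,1]-q[1])-.0115,c0)
W=lambda a,z:np.array([onz(m,*P(x,y),z,True)[:2] for x,y in a])
fi=fit(W(inner,.068),[.500,.115]);print("nut",fi.x,len(inner),np.sqrt(np.mean(fi.fun**2)))
d=fi.x-np.array([.50405,.10468]);print("d",d,np.linalg.norm(d))
print(inner.min(0)/2,inner.max(0)/2)
# nearness of drift: pixel in wrist later
dirv=np.array([-.26,.966]);print("drift",np.array([.5275,-.1955])-.06*dirv)
E
```

```text
nut [0.4988607  0.11506441] 285 0.00027512223574564565
d [-0.0051893   0.01038441] 0.011608824772706519
[139.5 171. ] [257.5 241.5]
drift [ 0.5431  -0.25346]
```

Call:
carry_out([
  [0, 0, 0, 0.03, -0.04, 0.007, -1],
  [0, 0, 0, 0.055, -0.025, 0.007, -1],
  [0, 0, 0, 0.055, -0.02, 0.007, -1],
  [0, 0, 0, 0.055, -0.015, 0.007, -1],
  [0, 0, 0, 0.055, -0.013, 0.006, -1],
  [0, -0.131, 0, 0.044, 0, 0, -1],
  [0, -0.131, 0, 0, 0, 0, -1],
  [0, 0, 0, 0, 0, 0, -1],
  [0, 0, 0, 0, 0, 0, -1],
])

```text
time: 2.08
eef_pos: [0.5418, -0.2542, 0.2494]
tcp_rot: [-0.561, 0.43, -0.431, 0.561]
contact_force: [-0.6, -0.2, 0.8]
opening: 1.0
```

```bash
python3 - <<'E'
from h import *
m=camera_model("wrist");i=read_camera("wrist");cv2.imwrite("pics/w2.png",i)
print(get_state()["eef_pos"])
for p in ([.543,-.2535,.148],[.543,-.2535,.088],[.5275,-.1955,.123]): print(np.round(pix(m,p,True),1))
cv2.imwrite("pics/e.png",cv2.resize(i[100:384,80:430],(700,568),interpolation=cv2.INTER_CUBIC))
E
```

```text
[ 0.54163312 -0.25388431  0.24909625]
[253.1 199. ]
[252.9 181.4]
[252.9 121.3]
```

View pics/e.png

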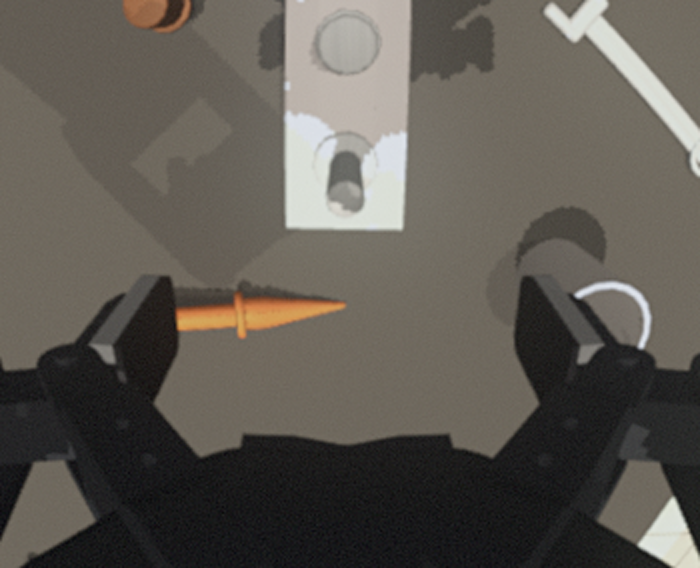

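Call:
carry_out([
  [0, 0, 0, 0, 0.05, 0.0015, -1],
  [0, 0, 0, 0, 0.05, 0, -1],
  [0, 0, 0, 0, 0.031, 0, -1],
  [0, 0, 0, 0, 0, 0, -0.2],
  [0, 0, 0, 0, 0, 0, 0.4],
  [0, 0, 0, 0, 0, 0, 1],
  [0, 0, 0, 0, 0, 0, 1],
  [0, 0, 0, 0, 0, 0, 1],
  [0, 0, 0, 0, 0, 0, 1],
  [0, 0, 0, 0, 0, 0, 1],
], squeeze=100)

```text
time: 3.38
eef_pos: [0.5433, -0.2543, 0.1194]
tcp_rot: [-0.561, 0.429, -0.431, 0.561]
contact_force: [-1.5, 1.5, 5.9]
opening: 0.162
```

Call:
carry_out([
  [0, 0, 0, 0, -0.04, 0, 1],
  [0, 0, 0, 0, -0.06, 0, 1],
  [0, 0, 0, 0, -0.035, 0, 1],
  [0, 0, 0, -0.0518, 0, 0.0077, 1],
  [0, 0, 0, -0.0518, 0, 0.0077, 1],
  [0, 0, 0, -0.0518, 0, 0.0077, 1],
  [0, 0, 0, -0.0518, 0, 0.0077, 1],
  [0, 0, 0, -0.0518, 0, 0.0077, 1],
  [0, 0, 0, -0.0518, 0, 0.0077, 1],
  [0, 0, 0, -0.0518, 0, 0.0077, 1],
])

```text
time: 4.62
eef_pos: [0.4996, 0.1122, 0.2516]
tcp_rot: [0.561, -0.431, 0.43, -0.561]
contact_force: [0.8, -0.1, -1.9]
opening: 0.16
```

Call:
carry_out([
  [0, 0.18, 0, 0, 0, 0, 1],
  [0, 0.18, 0, 0, 0, 0, 1],
  [0, 0.18, 0, 0, 0, 0, 1],
  [0, 0.18, 0, 0, 0, 0, 1],
  [0, 0.18, 0, 0, 0, 0, 1],
  [0, 0.18, 0, 0, 0, 0, 1],
  [0, 0.18, 0, 0, 0, 0, 1],
  [0, 0, 0, 0, 0.03, 0, 1],
  [0, 0, 0, 0, 0.03, 0, 1],
  [0, 0, 0, 0, 0, 0, 1],
])

```text
time: 5.88
eef_pos: [0.498, 0.1105, 0.1888]
tcp_rot: [-0.202, 0.679, -0.678, 0.197]
contact_force: [-0.2, -0.2, -2.6]
opening: 0.162
```

```bash
python3 - <<'E'
from h import *
from scipy.spatial.transform import Rotation as R
s=get_state();print(s["eef_pos"],s["contact_force"],s["qpos"]);print(R.from_quat(s["tcp_rot"]).as_matrix().round(4))
m=camera_model("wrist");i=read_camera("wrist");cv2.imwrite("pics/w3.png",i);np.save("m3.npy",m["pose"])
e=np.array(s["eef_pos"])
for p in (e+[0,0,-.106],e,[.5015,.1098,.076]): print(np.round(pix(m,p,True),1))
cv2.imwrite("pics/f.png",cv2.resize(i[60:260,150:360],(630,600),interpolation=cv2.INTER_CUBIC))
E
```

```text
[0.49797851 0.11053561 0.18878104] [-0.22976363 -0.16368014 -2.62881255] [ 1.92788856e-02 -1.46182107e-02  2.02873764e+00  7.27616158e-05
  1.13541257e+00  1.01738983e+00]
[[-8.404e-01 -7.900e-03  5.418e-01]
 [-5.419e-01 -1.000e-04 -8.405e-01]
 [ 6.700e-03 -1.000e+00 -4.200e-03]]
[253.5 198. ]
[253.  262.9]
[256.6 192.6]
```

View pics/f.png

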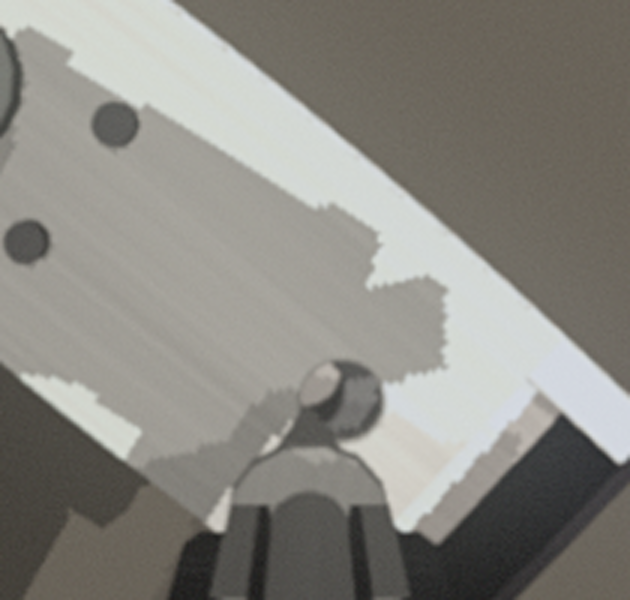

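```bash
python3 - <<'E'
from h import *
m=camera_model("wrist");m["pose"]=np.load("m3.npy")
print(onz(m,264.3,192.7,.076,True),pix(m,[.504,.1047,.076],True),"tip",onz(m,254.5,197.5,.083,True),"lens",onz(m,256.6,188.7,.076,True))
E
```

```text
[0.50492032 0.10438088 0.076     ] (np.float64(263.36642252572256), np.float64(193.39758277606086)) tip [0.49880944 0.11009124 0.083     ] lens [0.50433732 0.11159429 0.076     ]
```

Call:
carry_out([
  [0.0043, 0, 0.0066, -0.0028, 0, 0.0031, 1],
  [0, 0, 0, 0, 0, 0, 1],
  [0, 0, 0, 0, 0.008, 0, 1],
  [0, 0, 0, 0, 0.006, 0, 1],
  [0, 0, 0, 0, 0.005, 0, 1],
  [0, 0, 0, 0, 0, 0, 1],
])

```text
time: 6.68
eef_pos: [0.5043, 0.1095, 0.1725]
tcp_rot: [0.198, -0.678, 0.679, -0.202]
contact_force: [0.4, 0.5, -2.1]
opening: 0.16
```

Call:
carry_out([
  [0, 0, 0, 0, 0.003, 0, 1],
  [0, 0, 0, 0, 0.003, 0, 1],
  [0, 0, 0, 0, 0.003, 0, 1],
  [0, 0, 0, 0, 0, 0, 1],
])

```text
time: 7.18
eef_pos: [0.5046, 0.1095, 0.1639]
tcp_rot: [0.197, -0.678, 0.679, -0.202]
contact_force: [-0.2, 0.2, -2.5]
opening: 0.159
```

```bash
python3 - <<'E'
from h import *
from scipy.spatial.transform import Rotation as R
for k in range(3):
    s=get_state();print(s["eef_pos"],s["contact_force"],s["wrist_torque"])
print(R.from_quat(s["tcp_rot"]).as_matrix().round(4))
E
```

```text
[0.50456698 0.10951536 0.16391464] [-0.19401988  0.19021123 -2.47509481] [ 0.01438991  0.05499644 -0.00470911]
[0.50456698 0.10951536 0.16391464] [-0.19401988  0.19021123 -2.47509481] [ 0.01438991  0.05499644 -0.00470911]
[0.50456698 0.10951536 0.16391464] [-0.19401988  0.19021123 -2.47509481] [ 0.01438991  0.05499644 -0.00470911]
[[-0.8404  0.007   0.5419]
 [-0.542  -0.     -0.8404]
 [-0.0059 -1.      0.0039]]
```

Call:
carry_out([
  [0, 0, 0, 0.0021, 0, -0.0014, 1],
  [0, 0, 0, 0, 0, 0, 1],
  [0, 0, 0, 0, 0.003, 0, 1],
  [0, 0, 0, 0, 0.002, 0, 1],
  [0, 0, 0, 0, 0, 0, 1],
])

```text
time: 7.8
eef_pos: [0.5022, 0.1095, 0.159]
tcp_rot: [0.197, -0.678, 0.679, -0.202]
contact_force: [0.4, -0.3, -1.5]
opening: 0.161
```

Call:
carry_out([
  [0, 0, 0, 0, 0.002, 0, 1],
  [0, 0, 0, 0, 0.002, 0, 1],
  [0, 0, 0, 0, 0.002, 0, 1],
  [0, 0, 0, 0, 0, 0, 1],
])

```text
time: 8.3
eef_pos: [0.5025, 0.1092, 0.1533]
tcp_rot: [0.197, -0.677, 0.679, -0.202]
contact_force: [0.4, -2.5, -1.7]
opening: 0.162
```

Call:
carry_out([
  [0, 0, 0, 0, 0.002, -0.0003, 1],
  [0, 0, 0, 0, 0.002, -0.0003, 1],
  [0, 0, 0, 0, 0, 0, 1],
])

```text
time: 8.68
eef_pos: [0.5025, 0.1095, 0.1503]
tcp_rot: [0.197, -0.677, 0.68, -0.203]
contact_force: [-1.4, -4.2, 5.1]
opening: 0.161
```

Call:
carry_out([
  [0, 0, 0, 0, 0.002, -0.0003, 1],
  [0, 0, 0, 0, 0.002, -0.0003, 1],
  [0, 0, 0, 0, 0, 0, 1],
])

```text
time: 9.05
eef_pos: [0.5023, 0.1103, 0.1464]
tcp_rot: [0.197, -0.677, 0.679, -0.203]
contact_force: [-2.4, -4.0, 5.6]
opening: 0.165
```

Call:
carry_out([
  [0, 0, 0, 0.0003, 0.002, -0.0005, 1],
  [0, 0, 0, 0.0003, 0.002, -0.0005, 1],
  [0, 0, 0, 0, 0.002, -0.0003, 1],
  [0, 0, 0, 0, 0, 0, 1],
])

```text
time: 9.55
eef_pos: [0.5018, 0.1111, 0.1409]
tcp_rot: [0.196, -0.677, 0.68, -0.203]
contact_force: [-0.3, -3.4, 6.4]
opening: 0.164
```

Call:
carry_out([
  [0, 0, 0, 0, 0.002, -0.0003, 1],
  [0, 0, 0, 0, 0.002, -0.0003, 1],
  [0, 0, 0, 0, 0.002, -0.0003, 1],
  [0, 0, 0, 0, 0, 0, 1],
])

```text
time: 10.05
eef_pos: [0.5016, 0.1121, 0.1358]
tcp_rot: [0.196, -0.677, 0.679, -0.203]
contact_force: [-3.1, -3.0, 10.3]
opening: 0.161
```

```bash
python3 - <<'E'
from h import *
from scipy.spatial.transform import Rotation as R
s=get_state();print(s["wrist_torque"])
print(R.from_quat(s["tcp_rot"]).as_matrix().round(4))
E
```

```text
[-0.64309382  0.69008133 -0.04038122]
[[-8.403e-01  1.070e-02  5.420e-01]
 [-5.420e-01 -1.000e-04 -8.404e-01]
 [-9.000e-03 -9.999e-01  5.900e-03]]
```

Call:
carry_out([
  [-0.003, 0, -0.005, 0.0004, 0.001, -0.0004, 1],
  [0, 0, 0, 0.0004, 0.002, -0.0005, 1],
  [0, 0, 0, 0.0, 0.002, -0.0003, 1],
  [0, 0, 0, 0, 0, 0, 1],
])

```text
time: 10.55
eef_pos: [0.501, 0.1125, 0.131]
tcp_rot: [0.198, -0.677, 0.679, -0.202]
contact_force: [-2.2, -4.2, 10.0]
opening: 0.163
```

Call:
carry_out([
  [0, 0, 0, 0, 0.002, -0.0003, 1],
  [0, 0, 0, 0, 0.002, -0.0003, 1],
  [0, 0, 0, 0, 0, 0, 1],
])

```text
time: 10.92
eef_pos: [0.5005, 0.1129, 0.127]
tcp_rot: [0.198, -0.677, 0.679, -0.202]
contact_force: [-1.2, -3.5, 10.3]
opening: 0.164
```

Call:
carry_out([
  [0, 0, 0, 0, 0.002, -0.0004, 1],
  [0, 0, 0, 0, 0.002, -0.0004, 1],
  [0, 0, 0, 0, 0.001, -0.0003, 1],
  [0, 0, 0, 0, 0, 0, 1],
])

```text
time: 11.42
eef_pos: [0.4996, 0.1134, 0.1212]
tcp_rot: [0.198, -0.677, 0.679, -0.202]
contact_force: [-1.3, -5.3, 7.7]
opening: 0.16
```

Call:
carry_out([
  [0, 0, 0, 0, 0.0015, -0.0003, 1],
  [0, 0, 0, 0, 0.0015, -0.0003, 1],
  [0, 0, 0, 0, 0, 0, 1],
])

```text
time: 11.8
eef_pos: [0.4991, 0.1137, 0.118]
tcp_rot: [0.198, -0.677, 0.68, -0.202]
contact_force: [-1.2, -5.6, 6.7]
opening: 0.16
```

Call:
carry_out([
  [0, 0, 0, 0, 0.001, -0.0002, 1],
  [0, 0, 0, 0, 0.001, 0, 1],
  [0, 0, 0, 0, 0, 0, 1],
])

```text
time: 12.18
eef_pos: [0.4989, 0.1137, 0.1157]
tcp_rot: [0.199, -0.677, 0.68, -0.201]
contact_force: [-1.6, -6.2, 5.7]
opening: 0.167
```

Call:
carry_out([
  [0, 0, 0, 0, 0.001, 0, 1],
  [0, 0, 0, 0, 0.001, 0, 1],
  [0, 0, 0, 0, 0, 0, 1],
])

```text
time: 12.55
eef_pos: [0.4989, 0.1137, 0.1136]
tcp_rot: [0.199, -0.677, 0.68, -0.201]
contact_force: [-0.3, -6.5, 5.1]
opening: 0.163
```

Call:
carry_out([
  [0, 0, 0, 0, 0.001, 0, 1],
  [0, 0, 0, 0, 0, 0, 1],
])

```text
time: 12.8
eef_pos: [0.4989, 0.1137, 0.1127]
tcp_rot: [0.199, -0.677, 0.68, -0.201]
contact_force: [-0.4, -6.4, 6.0]
opening: 0.163
```

Call:
carry_out([
  [0, 0, 0, 0, 0.0007, 0, 1],
  [0, 0, 0, 0, 0, 0, 1],
])

```text
time: 13.05
eef_pos: [0.4989, 0.1137, 0.1125]
tcp_rot: [0.199, -0.677, 0.68, -0.201]
contact_force: [-2.3, -7.3, 8.4]
opening: 0.162
```

Call:
carry_out([
  [0, 0, 0, 0, 0.0007, 0, 1],
  [0, 0, 0, 0, 0, 0, 1],
  [0, 0, 0, 0, 0, 0, 1],
])

```text
time: 13.42
eef_pos: [0.499, 0.1138, 0.1125]
tcp_rot: [0.199, -0.677, 0.68, -0.201]
contact_force: [-4.0, -6.1, 11.5]
opening: 0.157
```

Call:
carry_out([
  [0, 0, 0, 0, -0.001, 0.0003, 1],
  [0, 0, 0, 0, -0.003, 0, 1],
  [0, 0, 0, 0, -0.006, 0, 1],
  [0, 0, 0, 0, -0.01, 0, 1],
  [0, 0, 0, 0, -0.02, 0, 1],
  [0, 0, 0, 0, -0.03, 0, 1],
  [0, 0, 0, 0, -0.04, 0, 1],
  [0, 0, 0, 0, -0.03, 0, 1],
  [0, 0, 0, 0, 0, 0, 1],
])

```text
time: 14.55
eef_pos: [0.4988, 0.1153, 0.2521]
tcp_rot: [0.197, -0.678, 0.678, -0.203]
contact_force: [-0.4, 0.0, -1.7]
opening: 0.161
```

```bash
python3 - <<'E'
from h import *
from scipy.spatial.transform import Rotation as R
s=get_state();print(s["eef_pos"],s["contact_force"]);M=R.from_quat(s["tcp_rot"]).as_matrix();print(M.round(4))
m=camera_model("wrist");i=read_camera("wrist");cv2.imwrite("pics/w4.png",i);np.save("m4.npy",m["pose"])
print(pix(m,[.499,.1138,.076],True))
cv2.imwrite("pics/g.png",cv2.resize(i[60:260,150:360],(630,600),interpolation=cv2.INTER_CUBIC))
t=np.array([.5433,-.2543])-s["eef_pos"][:2];print("world",t)
E
```

```text
[0.49879772 0.11528755 0.25207055] [-0.43640098  0.03155422 -1.70685684]
[[-0.8404  0.0079  0.5419]
 [-0.5419  0.0018 -0.8404]
 [-0.0077 -1.      0.0028]]
(np.float64(253.73708402989703), np.float64(181.31879860893955))
world [ 0.04450228 -0.36958755]
```

View pics/g.png

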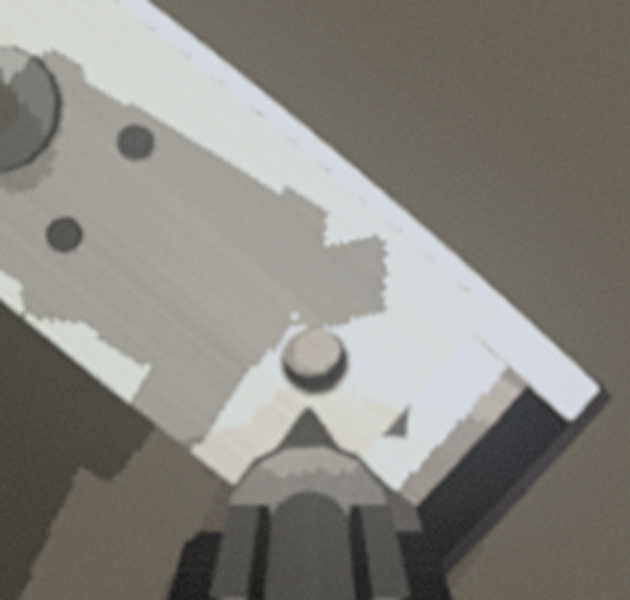

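Call:
carry_out([
  [0, -0.18, 0, 0, 0, 0, 1],
  [0, -0.18, 0, 0, 0, 0, 1],
  [0, -0.18, 0, 0, 0, 0, 1],
  [0, -0.18, 0, 0, 0, 0, 1],
  [0, -0.18, 0, 0, 0, 0, 1],
  [0, -0.18, 0, 0, 0, 0, 1],
  [0, -0.18, 0, 0, 0, 0, 1],
  [0, 0, 0, 0, 0, 0, 1],
])

```text
time: 15.6
eef_pos: [0.4963, 0.1148, 0.247]
tcp_rot: [0.561, -0.432, 0.43, -0.56]
contact_force: [0.1, 0.3, -2.8]
opening: 0.157
```

Call:
carry_out([
  [0, 0, 0, 0.0526, 0, -0.0075, 1],
  [0, 0, 0, 0.0526, 0, -0.0075, 1],
  [0, 0, 0, 0.0526, 0, -0.0075, 1],
  [0, 0, 0, 0.0526, 0, -0.0075, 1],
  [0, 0, 0, 0.0526, 0, -0.0075, 1],
  [0, 0, 0, 0.0526, 0, -0.0075, 1],
  [0, 0, 0, 0.0526, 0, -0.0075, 1],
  [0, 0, 0, 0, 0, 0, 1],
  [0, 0, 0, 0, 0, 0, 1],
])

```text
time: 16.73
eef_pos: [0.5416, -0.254, 0.2484]
tcp_rot: [-0.56, 0.432, -0.431, 0.561]
contact_force: [-0.7, 0.5, -1.0]
opening: 0.159
```

```bash
python3 - <<'E'
from h import *
from scipy.spatial.transform import Rotation as R
s=get_state();M=R.from_quat(s["tcp_rot"]).as_matrix();print(M.round(4))
e=np.array(s["eef_pos"]);print(e,M.T@(np.array([.5433,-.2543,.1194])-e), M.T@R.from_quat([-0.561,.429,-.431,.561]).as_matrix())
m=camera_model("wrist");m["pose"]=np.load("m4.npy");print("hole now",onz(m,255,179,.076,True))
E
```

```text
[[ 2.568e-01 -0.000e+00  9.665e-01]
 [-9.665e-01  2.200e-03  2.568e-01]
 [-2.100e-03 -1.000e+00  5.000e-04]]
[ 0.54158336 -0.25402311  0.24835593] [0.00098561 0.12895494 0.00151916] [[ 0.99998537  0.00438974 -0.00316046]
 [-0.00439349  0.99998965 -0.00118091]
 [ 0.00315524  0.00119478  0.99999431]]
hole now [0.50177641 0.11403599 0.076     ]
```

Call:
carry_out([
  [0, 0, 0, 0.001, 0.04, 0.0015, 1],
  [0, 0, 0, 0, 0.04, 0, 1],
  [0, 0, 0, 0, 0.03, 0, 1],
  [0, 0, 0, 0, 0.01, 0, 1],
  [0, 0, 0, 0, 0.005, 0, 1],
  [0, 0, 0, 0, 0, 0, 1],
])

```text
time: 17.48
eef_pos: [0.5437, -0.2546, 0.1253]
tcp_rot: [-0.561, 0.43, -0.43, 0.561]
contact_force: [-3.2, 0.1, -3.1]
opening: 0.16
```

Call:
carry_out([
  [0, 0, 0, 0, 0.003, 0, 1],
  [0, 0, 0, 0, 0.0025, 0, 1],
  [0, 0, 0, 0, 0, 0, 1],
])

```text
time: 17.85
eef_pos: [0.5437, -0.2551, 0.1201]
tcp_rot: [-0.561, 0.43, -0.431, 0.561]
contact_force: [-4.6, 1.1, 0.8]
opening: 0.161
```

Call:
carry_out([
  [0, 0, 0, 0, 0, 0, 0.3],
  [0, 0, 0, 0, 0, 0, -0.3],
  [0, 0, 0, 0, 0, 0, -1],
  [0, 0, 0, 0, 0, 0, -1],
  [0, 0, 0, 0, 0, 0, -1],
  [0, 0, 0, 0, -0.03, 0, -1],
  [0, 0, 0, 0, -0.045, 0, -1],
  [0, 0, 0, -0.03, 0, 0, -1],
  [0, 0, 0, -0.03, 0, 0, -1],
  [0, 0, 0, 0, 0, 0, -1],
])

```text
time: 19.1
eef_pos: [0.528, -0.1958, 0.1945]
tcp_rot: [-0.561, 0.429, -0.43, 0.562]
contact_force: [0.6, -0.3, 0.5]
opening: 1.0
```

```bash
python3 - <<'E'
from h import *
m=camera_model("wrist");i=read_camera("wrist");cv2.imwrite("pics/w5.png",i)
s=get_state();print(s["eef_pos"],s["opening"])
for p in ([.5279,-.1963,.123],[.5433,-.2543,.148],[.5433,-.2543,.088]): print(np.round(pix(m,p,True),1))
cv2.imwrite("pics/i.png",cv2.resize(i[100:384,80:430],(700,568)))
E
```

```text
[ 0.52838922 -0.19688967  0.19457008] 0.9993225673002393
[250.9 212.6]
[250.6 304.4]
[250.9 263.6]
```

View pics/i.png

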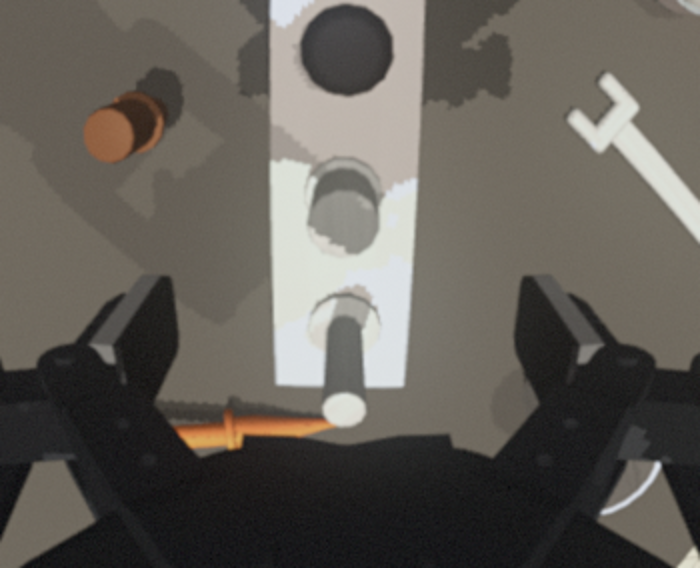

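The drift is back in its hole on its collar (crop 344,325), and the bolt head at (344,222) is centred under the jaws. I'll grip the bolt.

Call:
carry_out([
  [0, 0, 0, 0, 0.03, 0, -1],
  [0, 0, 0, 0, 0.03, 0, -1],
  [0, 0, 0, 0, 0.022, 0, -1],
  [0, 0, 0, 0, 0, 0, -0.2],
  [0, 0, 0, 0, 0, 0, 0.3],
  [0, 0, 0, 0, 0, 0, 1],
  [0, 0, 0, 0, 0, 0, 1],
  [0, 0, 0, 0, 0, 0, 1],
  [0, 0, 0, 0, 0, 0, 1],
], squeeze=80)

```text
time: 20.27
eef_pos: [0.5296, -0.1981, 0.1143]
tcp_rot: [-0.561, 0.429, -0.432, 0.561]
contact_force: [-0.3, 0.3, 6.1]
opening: 0.277
```

Call:
carry_out([
  [0, 0, 0, 0, -0.04, 0, 1],
  [0, 0, 0, 0, -0.05, 0, 1],
  [0, 0, 0, 0, -0.03, 0, 1],
  [0, 0, 0, -0.0515, 0, 0.0085, 1],
  [0, 0, 0, -0.0515, 0, 0.0085, 1],
  [0, 0, 0, -0.0515, 0, 0.0085, 1],
  [0, 0, 0, -0.0515, 0, 0.0085, 1],
  [0, 0, 0, -0.0515, 0, 0.0085, 1],
  [0, 0, 0, -0.0515, 0, 0.0085, 1],
  [0, 0, 0, 0, 0, 0, 1],
])

```text
time: 21.52
eef_pos: [0.4961, 0.1173, 0.2314]
tcp_rot: [-0.562, 0.429, -0.429, 0.562]
contact_force: [-0.1, -0.4, 0.2]
opening: 0.278
```

Call:
carry_out([
  [0, 0, 0, 0, 0.03, 0, 1],
  [0, 0, 0, 0, 0.03, 0, 1],
  [0, 0, 0, 0, 0, 0, 1],
  [0, 0, 0, 0, 0, 0, 1],
])

```text
time: 22.02
eef_pos: [0.4982, 0.1137, 0.1732]
tcp_rot: [-0.56, 0.43, -0.432, 0.561]
contact_force: [0.3, 0.3, -1.0]
opening: 0.281
```

```bash
python3 - <<'E'
from h import *
from scipy.spatial.transform import Rotation as R
s=get_state();print(s["eef_pos"],s["contact_force"],s["opening"]);M=R.from_quat(s["tcp_rot"]).as_matrix();print(M.round(4))
e=np.array(s["eef_pos"])
m=camera_model("wrist");i=read_camera("wrist");cv2.imwrite("pics/w6.png",i);np.save("m6.npy",m["pose"])
print(pix(m,[.499,.1138,.076],True),"foot",pix(m,e+M[:,1]*.061,True))
cv2.imwrite("pics/j.png",cv2.resize(i[80:280,150:360],(630,600),interpolation=cv2.INTER_CUBIC))
E
```

```text
[0.49822703 0.11371567 0.17315662] [ 0.33174416  0.31963168 -1.04288818] 0.2808928151558414
[[ 2.582e-01  3.000e-03  9.661e-01]
 [-9.661e-01 -3.000e-04  2.582e-01]
 [ 1.100e-03 -1.000e+00  2.800e-03]]
(np.float64(252.09816684715761), np.float64(201.20977883718848)) foot (np.float64(251.26123902431408), np.float64(217.23828744387046))
```

View pics/j.png

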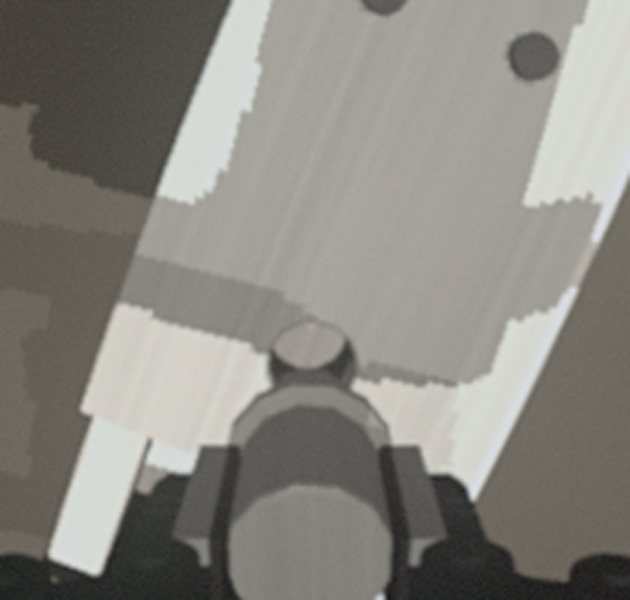

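Call:
carry_out([
  [0, 0, 0, 0, 0.02, 0, 1],
  [0, 0, 0, 0, 0.01, 0, 1],
  [0, 0, 0, 0, 0.003, 0, 1],
  [0, 0, 0, 0, 0.003, 0, 1],
  [0, 0, 0, 0, 0, 0, 1],
])

```text
time: 22.7
eef_pos: [0.498, 0.1143, 0.1367]
tcp_rot: [-0.561, 0.43, -0.431, 0.562]
contact_force: [-0.3, -0.2, -1.4]
opening: 0.277
```

Call:
carry_out([
  [0, 0, 0, 0, 0.0015, 0, 1],
  [0, 0, 0, 0, 0.0015, 0, 1],
  [0, 0, 0, 0, 0, 0, 1],
])

```text
time: 23.08
eef_pos: [0.4985, 0.114, 0.134]
tcp_rot: [-0.56, 0.429, -0.432, 0.562]
contact_force: [1.0, -1.9, -0.0]
opening: 0.284
```

Call:
carry_out([
  [0, 0, 0, 0, 0.002, 0, 1],
  [0, 0, 0, 0, 0.002, 0, 1],
  [0, 0, 0, 0, 0, 0, 1],
])

```text
time: 23.45
eef_pos: [0.4984, 0.1138, 0.1295]
tcp_rot: [-0.561, 0.429, -0.432, 0.562]
contact_force: [2.5, -4.5, 0.4]
opening: 0.277
```

Call:
carry_out([
  [0, 0, 0, 0, 0.002, 0, 1],
  [0, 0, 0, 0, 0.002, 0, 1],
  [0, 0, 0, 0, 0, 0, 1],
])

```text
time: 23.82
eef_pos: [0.4985, 0.1137, 0.1256]
tcp_rot: [-0.561, 0.429, -0.432, 0.561]
contact_force: [2.6, -4.1, 0.6]
opening: 0.279
```

Call:
carry_out([
  [0, 0, 0, 0.001, 0, 0.0003, 1],
  [0, 0, 0, 0, 0.002, 0, 1],
  [0, 0, 0, 0, 0.003, 0, 1],
  [0, 0, 0, 0, 0, 0, 1],
])

```text
time: 24.32
eef_pos: [0.4984, 0.1134, 0.1201]
tcp_rot: [-0.561, 0.43, -0.431, 0.561]
contact_force: [2.3, -3.2, -0.9]
opening: 0.278
```

Call:
carry_out([
  [0, 0, 0, 0, 0.003, 0, 1],
  [0, 0, 0, 0, 0.003, 0, 1],
  [0, 0, 0, 0, 0.003, 0, 1],
  [0, 0, 0, 0, 0, 0, 1],
])

```text
time: 24.82
eef_pos: [0.4985, 0.1133, 0.1111]
tcp_rot: [-0.561, 0.43, -0.431, 0.561]
contact_force: [3.3, -4.5, 0.5]
opening: 0.279
```

Call:
carry_out([
  [0, 0, 0, 0.001, 0.002, 0.0003, 1],
  [0, 0, 0, 0, 0.001, 0, 1],
  [0, 0, 0, 0, 0, 0, 1],
])

```text
time: 25.2
eef_pos: [0.4985, 0.1129, 0.1079]
tcp_rot: [-0.561, 0.43, -0.431, 0.561]
contact_force: [1.7, -1.3, -0.8]
opening: 0.277
```

Call:
carry_out([
  [0, 0, 0, 0, 0.0007, 0, 1],
  [0, 0, 0, 0, 0, 0, 1],
])

```text
time: 25.45
eef_pos: [0.4986, 0.1128, 0.1077]
tcp_rot: [-0.561, 0.43, -0.431, 0.561]
contact_force: [0.7, -0.9, 1.3]
opening: 0.28
```

Nearly home, as expected at about .1073. I'll release, retreat and look.

Call:
carry_out([
  [0, 0, 0, 0, 0.0004, 0, 1],
  [0, 0, 0, 0, 0, 0, 0.3],
  [0, 0, 0, 0, 0, 0, -0.3],
  [0, 0, 0, 0, 0, 0, -1],
  [0, 0, 0, 0, 0, 0, -1],
  [0, 0, 0, 0, 0, 0, -1],
  [0, 0, 0, 0, -0.03, 0, -1],
  [0, 0, 0, 0, -0.04, 0, -1],
  [0, 0, 0, 0.04, -0.03, 0, -1],
  [0, 0, 0, 0.04, 0, 0, -1],
])

```text
time: 26.7
eef_pos: [0.5215, 0.0346, 0.2112]
tcp_rot: [-0.56, 0.427, -0.433, 0.563]
contact_force: [0.6, 0.4, -0.2]
opening: 0.996
```

Call:
carry_out([
  [0, 0, 0, 0, 0, 0.04, -1],
  [0, 0, 0, 0, 0, 0.04, -1],
  [0, 0, 0, 0, 0, 0, -1],
  [0, 0, 0, 0, 0, 0, -1],
])

```text
time: 27.2
eef_pos: [0.596, 0.0561, 0.2069]
tcp_rot: [-0.561, 0.43, -0.431, 0.561]
contact_force: [-0.5, 0.6, -0.2]
opening: 1.003
```

```bash
python3 - <<'E'
from h import *
s=get_state();print(s["eef_pos"],s["contact_force"],s["time"])
m=camera_model("wrist");w=read_camera("wrist");d=read_camera("side");md=camera_model("side");sc=read_camera("scene");ms=camera_model("scene")
def crop(i,m,p,f=False,h=40):
    u,v=map(int,pix(m,p,f));u=min(max(u,h),512-h);v=min(max(v,h),384-h);print(u,v)
    return cv2.resize(i[v-h:v+h,u-h:u+h],(390,295),interpolation=cv2.INTER_CUBIC)
b=[.499,.113,.09];r=[.543,-.2543,.1]
o=np.vstack([np.hstack([crop(w,m,b,True),crop(d,md,b)]),np.hstack([crop(d,md,r),crop(sc,ms,r)])])
cv2.imwrite("pics/k.png",o)
E
```

```text
[0.59600644 0.0560564  0.20694297] [-0.50694017  0.62743036 -0.23065515] 27.2
155 100
222 147
253 263
177 174
```

View pics/k.png

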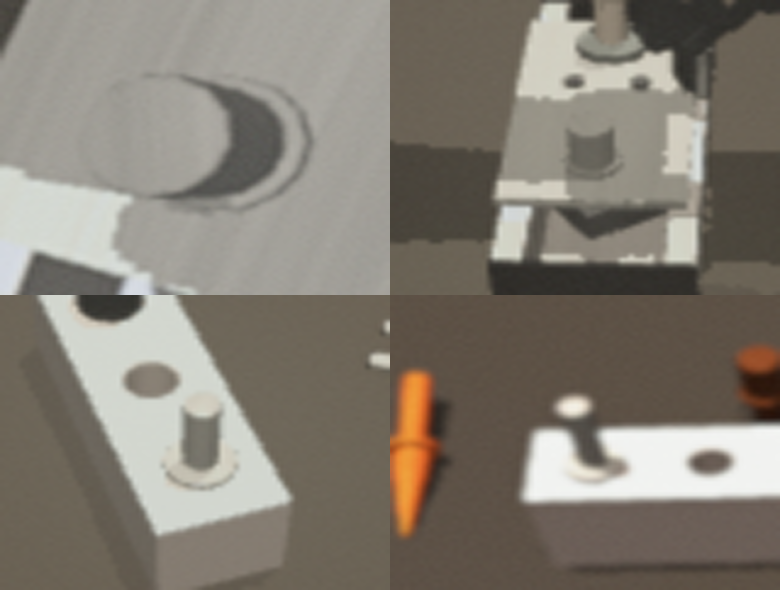

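The bolt's flange sits flush on the plate at (195,140) in the top-left crop and upright in the side crop at (595,150). The drift stands upright on its collar in the rack, its middle hole empty. The arm is clear.

```bash
python3 -c "
from plant import sign_off;print(sign_off())"
```

```text
the job is handed in; nothing more can be done
None
```

I worked the drift down through both holes until its collar sat on the plate, which pulled the plate back into line. Then I returned the drift to its own hole in the tool block, put the bolt in under its head, moved the arm clear and handed the job in at about 27 s. No verdict is reported.

- **Finding the overlap:** the wrist camera showed the nut's hole offset by about 11.6 mm, mostly along +y and slightly along −x. The task gave 11 mm.
- **Forces:** drift readings between steps peaked at about 14 N, with the collar seated. Bolt readings stayed below 6 N.
- **Collar seating:** the drift stopped descending at a TCP height of 0.1125 m, against 0.112 m expected, and the force rose as it seated. I took no picture at that moment. After I pulled the drift out, the hole was clear right through.
- **Last pictures:** the bolt's flange looks flush on the plate and the bolt upright. The drift stands upright on its collar in the tool block, and nothing touches the gripper. These checks were by eye, with no final measurement of either position.
- **Disagreements:** one rough camera estimate of the realigned hole was about 3 mm off in x from where the arm had seated the drift. A closer view agreed with the arm, and the bolt went in. Measured TCP positions also wandered by 1–2 mm between poses.

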